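# Click a grinding ball out of the indexer and load the jar

### The job

Load the steel jar with the grinding ball from the ball indexer. The knob has no scale, so first turn it back (anticlockwise seen from above) until it stops at home, then turn it clockwise exactly five clicks, not running past the fifth, which pushes the ball along its curved track into the open exit gap. Leave the knob there, lift the ball out and lower it into the jar without dropping it from a height; leave the jar upright and do not push the other things on the bench about.

Things in the scene. Friction and masses are not known exactly. Their poses are not given: they have to be found in the camera images.
- indexer: The ball indexer, screwed down to the worktop (z = 0): aluminium slab 180 x 180 x 10 mm. Origin under its centre, on the knob's axis; z up. On it a round track, mean radius 72 mm about that axis, runs clockwise (seen from above) from polar angle 2 to -178 deg (+x to +y). Its floor is level at z = 12 up to -94 deg, then climbs at 5.7 deg. A dark block at 140 deg, radius 31 to 49, is 9 mm high.
- knob (a joint): Turn of the click-stop knob in rad, 0 at the home stop, growing clockwise seen from above. A click is 0.262 rad (24 a turn); it draws itself into rest at each whole click and takes about 0.1 N m to leave one, more if turned fast. Stops: home and seven clicks. It starts one or two clicks from home. Five clicks from home is 1.309 rad.
- knob_grip (a point): Centre of the knob's black bar grip, on the knob's axis, 50 mm above the indexer's underside. The bar is 40 mm long, 11 mm thick, 20 mm tall (z = 40 to 60), over a flange of radius 20 (top at z = 41). Take hold across the 11 mm; the bar's length is level and square to the line from the axis to pusher_tip.
- pusher_tip (a point): Centre of the pusher block that ends the knob's cranked steel arm: radius 72 mm, 26.5 mm above the indexer's underside, at polar angle -40 deg minus the knob's turn in the indexer's frame. The white block is 11 mm long radially, 6 mm thick along the track, 13 mm tall. The arm, z = 20 to 29, trails it: its elbow lies 30 deg behind (anticlockwise) at radius 68.
- cover_end (a point): End of the cover, at radius 72, polar angle -107 deg, on its top (46.5 mm over the indexer's underside). From 2 to -107 deg the track has a clear outer wall (radius 86 to 89) and clear cover, 3 mm thick, over radius 60 to 89. Onward to -178 deg is the open exit gap: only kerbs, 3.5 mm above the track's floor at radius 58.5 to 62.5 and 4.5 mm at 82 to 86.
- exit_point (a point): Where the ball's centre lies after exactly five clicks: in the exit gap at polar angle -127 deg, radius 72, z = 28.1 mm in the indexer's frame (track floor there at z = 16.1, kerb tops at 19.6 inside, 20.6 outside). The ball leans on the pusher block, on its anticlockwise side, and stays; pinch it along the radial line to the knob's axis, fingers opened to about 50 mm.
- ball: The steel ball, 24 mm across, 56 g; origin at its centre. It starts under the clear cover on the level part of the track, ahead of the pusher block, near polar angle -90 deg. It rolls freely, so on the climbing part it runs back and rests against the pusher block.
- jar: Open round steel jar, loose, 0.4 kg, 44 mm tall, 72 mm across at the rim, walls 4 mm; origin at the centre of its underside, z up.
- jar_in (a point): Centre of the jar's inner floor.
- stain_bottle: Bystander: dropper bottle with dark red glass and a rubber cap, 33 mm wide, 82 mm tall; origin under its centre.
- specimen_pot: Bystander: clear specimen pot with a white screw cap, 48 mm wide, 56 mm tall; origin under its centre.
- timer: Bystander: small white lab timer lying flat, 62 x 68 x 18 mm; origin under its centre.
- carton: Bystander: small carton 58 x 58 x 30 mm; origin under its centre.
There are look-alikes about, which are no part of the job. What is shaped like the jar but red is not meant.

How it is judged:
By the outcome, as a careful person would: the job done as asked, in the order asked, and still so for the second after the job is handed in, with the robot touching nothing.
It also fails if it takes over 58 s, if anything falls off the work surface, if the arm or the gripper's body presses on something with over 40 N, if the wrist force passes 120 N, or if a joint passes its speed limit or range.

### The arm

A 7-joint arm with a two-finger parallel gripper is mounted at the origin on a cart in front of the work surface, level with it; the furniture and walls round the work are solid. World frame = base frame: x ahead of the robot, y to its left, z up, the work surface at z = 0. Lengths are in m, angles in rad, forces in N, time in s.
With the tool pointing down it reaches from about 0.4 to 0.875 m from the base axis. Payload 19.3 kg.
Tool frame: the origin (TCP) lies at the very end of the fingers, on their centre line; the grasp point (between the pads) lies 19 mm behind it; z points along the fingers, y is the line along which they close (so a half turn about z gives the same grasp; the last joint's range is limited). The gripper opens to 85 mm and grips with 20 to 120 N. Pads are 22 mm wide; open, the fingers measure 114 mm over their backs; the gripper's body (76 mm by 85 mm) begins 54 mm behind the grasp point. The pads swing forward as they close: fully open they stand 13 mm farther back than shut.
Start: joints at [-1.29, 0.521, -0.036, 1.599, 0.021, 1.021, -0.113], TCP at [0.215, 0.587, 0.231] pointing down, gripper open.
Joint ranges: [-2.91, 2.91], [-0.3, 2.13], [-1.5, 1.42], [0.17, 2.43], [-1.26, 4.41], [0.16, 1.93], [-2.52, 2.52]. Speed limits (rad/s): [1.89, 1.89, 2.39, 2.39, 3.01, 3.01, 3.01].

### API

Orientations are given as [roll, pitch, yaw] about the fixed x, y, z axes, in that order (R = Rz(yaw) Ry(pitch) Rx(roll)).
In Python, from workcell import monitor, optics, job_done gives the robot as it stands.
- The arm moves only by the shell command python3 -m handwheel 'ROWS' [FORCE]. ROWS is JSON, a list of rows, each an object of numbers: "dx", "dy", "dz": the shift along the tool's x, y, z in cm; "wx", "wy", "wz": the turn, a rotation vector about the tool's x, y, z in rad; "claw": the opening in per cent of the stroke, from 0 (shut) to 100 (fully open). A call has 1 to 8 rows; each row shifts and turns the commanded pose from where the row before left it, along the tool's axes as they then stand; what a row does not reach is not made up. A row lasts 1/8 s, in which the tool goes at most 62.5 mm and 10.7 degrees, less where a joint would pass 70% of its speed; a pose out of reach is approached as far as the arm can. A call with a gripper value outside its range is refused whole. The fingers move at their own pace and stop on an object; FORCE is the grip in N (left out, the last holds). Time passes only in rows, so rows that do not move let the fingers close. It gives the time, the measured TCP pose, the force, the opening and the grip force at its end, in the units of the state.
- monitor.observe(): the state, without advancing time (a new reading comes with each control period).
- optics.grab_frame(name): name is "scene" or "top" or "wrist"; returns a dict with "frame" (420x560x3 uint8, blue, green, red), "fovy" (degrees; the focal length in pixels is half the picture's height over the tangent of half this angle, whatever the lens; pixels are square), "cx", "cy" (the principal point, pixels), "k1" (the pictures are not rectified: a ray, as slopes to the right and down, at radius r is drawn at 1 + k1 r^2 times it, then the intrinsics apply), "R" (3x3) and "t" (3): a world point X has camera coordinates R X + t. Camera axes: x right, y down, z forward; pixel columns grow to the right and rows downward; lengths in m; the calibration is good to about 2 mm. A picture is of the moment at which its call begins. There is no depth.
- job_done(): hands the job in; it is judged then, once.
Trained networks look in the newest picture that a camera, given by its name, has taken for a name from the list of things; names that differ only in an ending like _2 or _b are one class to them, and where a whole thing is asked for, a point or a joint stands for the part that bears it (a point fixed in the world has none). Each returns a list of dicts, best first, with "p" (0 to 1); they miss things now and then, are a little off and sometimes report something else, mostly with a low value. They report only what shows in the picture. A call takes as long as a camera call. They do not tell look-alikes from the thing itself.
- optics.masks_of(name, camera): "region" (420x560 bool, what is visible of it) and "rect" ([left, top, width, height] in pixels, round what is visible of it).
The state is a dict: "clock": time; "qpos": joint angles; "qd": joint speeds; "joint_efforts": joint torques, N m; "position": TCP position; "tool_rot": TCP orientation; "force": force on the tool from outside, world axes, zero at the start; "moment": the same for the moment, N m; "grip_width": finger opening in m; "finger_force": force on a finger pad.
Only numpy, scipy, OpenCV 4.12 (cv2) and the standard library are available. Lean on these libraries where they do the work, as an engineer would, in place of code of your own. Each camera call takes 0.05 s, during which the arm holds its last target. There are 200 camera calls.

## Working session

There is one attempt and no reset: what is moved stays moved. The work goes in short steps, Python scripts to look and compute and a shell command to move; the robot and the scene stay as the last step left them, time stands still between calls to the robot, and variables do not carry over. Pictures are saved under pics/ and viewed, at most 10 in all, crops included, and the job is handed in when it is done.

```bash
mkdir -p pics; cat > h.py <<'E'
import numpy as np, cv2
from workcell import monitor, optics
from scipy.spatial.transform import Rotation as Ro
def K(f):
    fl=210/np.tan(np.radians(f['fovy'])/2); return np.array([[fl,0,f['cx']],[0,fl,f['cy']],[0,0,1]])
def ray(f,u,v):
    fl=K(f)[0,0]; d=np.array([(u-f['cx'])/fl,(v-f['cy'])/fl]); s=d.copy()
    for _ in range(20): s=d/(1+f['k1']*(s@s))
    R=np.array(f['R']);return -R.T@np.array(f['t']), R.T@np.array([s[0],s[1],1])
def onz(f,u,v,z):
    c,d=ray(f,u,v); return c+d*(z-c[2])/d[2]
def proj(f,X):
    p=np.array(f['R'])@np.array(X)+np.array(f['t']); s=p[:2]/p[2]; s=s*(1+f['k1']*(s@s)); fl=K(f)[0,0]
    return np.array([f['cx']+fl*s[0],f['cy']+fl*s[1]])
def st():
    s=monitor.observe(); print({k:np.round(s[k],4).tolist() for k in('clock','position','tool_rot','force','moment','grip_width','finger_force','qpos')}); return s
def look(cam,names):
    f=optics.grab_frame(cam); o={}
    for n in names:
        o[n]=optics.masks_of(n,cam)
    return f,o
E
python3 - <<'E'
from h import *
s=st()
for c in('top','scene'):
    f,o=look(c,['indexer','knob','jar','pusher_tip','ball','stain_bottle','specimen_pot','timer','carton'])
    cv2.imwrite(f'pics/{c}0.png',f['frame'])
    for n,l in o.items():
        for d in l[:3]:
            if d['p']<.2: continue
            m=np.argwhere(d['region']).mean(0)[::-1]; print(c,n,round(d['p'],2),np.round(d['rect']),m.round(),onz(f,*m,.02).round(3))
E
```

```text
{'clock': 0.0, 'position': [0.2147, 0.5866, 0.2307], 'tool_rot': [-3.1405, 0.0001, 2.7908], 'force': [-0.3208, 0.3963, 0.1257], 'moment': [-0.0425, -0.0025, 0.0046], 'grip_width': 0.0855, 'finger_force': 0.0, 'qpos': [-1.2902, 0.522, -0.0363, 1.6, 0.0212, 1.0211, -0.1128]}
top indexer 0.77 [152. 181.  72.  78.] [187. 220.] [0.553 0.158 0.02 ]
top knob 0.69 [174. 198.  21.  34.] [186. 218.] [0.558 0.159 0.02 ]
top jar 0.87 [257. 227.  30.  28.] [271. 240.] [ 0.496 -0.053  0.02 ]
top jar 0.73 [307. 211.  30.  31.] [321. 226.] [ 0.528 -0.178  0.02 ]
top jar 0.56 [355. 229.  32.  29.] [371. 240.] [ 0.488 -0.303  0.02 ]
top ball 0.36 [175. 140.  22.  20.] [185. 148.] [0.737 0.161 0.02 ]
top stain_bottle 0.66 [262. 140.  10.  15.] [267. 148.] [ 0.729 -0.049  0.02 ]
top stain_bottle 0.26 [308. 211.  26.  29.] [320. 226.] [ 0.527 -0.177  0.02 ]
top specimen_pot 0.56 [173. 140.  21.  19.] [185. 148.] [0.737 0.161 0.02 ]
top timer 0.9 [255. 273.  32.  23.] [272. 285.] [ 0.385 -0.052  0.02 ]
top carton 0.6 [336. 133.  33.  30.] [351. 146.] [ 0.727 -0.263  0.02 ]
scene knob 0.87 [162. 240.  31.  42.] [176. 262.] [0.574 0.153 0.02 ]
scene jar 0.67 [265. 215.  37.  42.] [283. 237.] [ 0.503 -0.053  0.02 ]
scene jar 0.65 [301. 194.  33.  34.] [316. 209.] [ 0.533 -0.18   0.02 ]
scene jar 0.24 [296. 251.  47.  38.] [321. 270.] [ 0.377 -0.038  0.02 ]
scene pusher_tip 0.88 [162. 240.  27.  41.] [176. 262.] [0.577 0.152 0.02 ]
scene stain_bottle 0.82 [214. 174.  17.  32.] [220. 192.] [ 0.751 -0.062  0.02 ]
scene specimen_pot 0.75 [122. 210.  30.  30.] [137. 224.] [0.75  0.154 0.02 ]
scene timer 0.71 [296. 250.  49.  36.] [321. 270.] [ 0.377 -0.038  0.02 ]
scene carton 0.59 [269. 162.  32.  20.] [286. 171.] [ 0.725 -0.257  0.02 ]
scene carton 0.24 [113. 228. 130. 100.] [177. 275.] [0.541 0.169 0.02 ]
```

```bash
python3 - <<'E'
import cv2,numpy as np
a=cv2.imread('pics/top0.png')[110:320,120:420]; a=cv2.resize(a,None,fx=2.6,fy=2.6,interpolation=3)
cv2.imwrite('pics/t1.png',a)
E
```

```text
(no output)
```

View pics/t1.png

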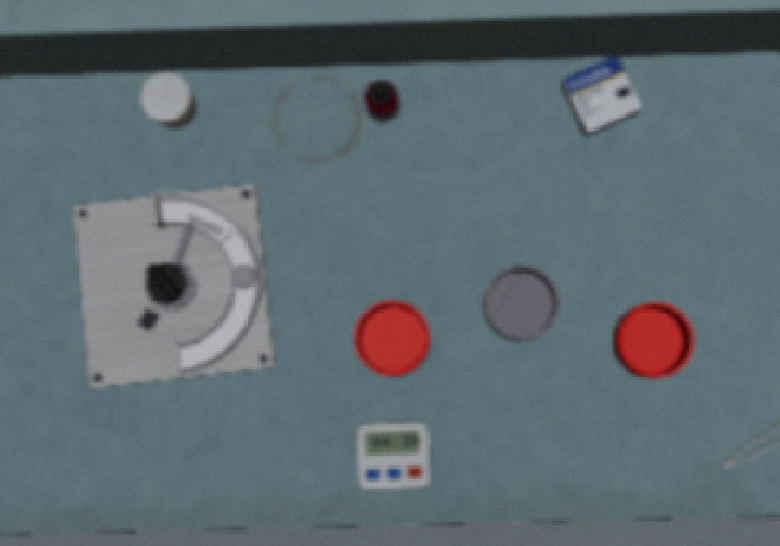

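The steel jar is the grey one at full-picture px (321,226). The look-alikes are the red jars at (271,240) and (371,240), so I reject those two. The indexer's centre is near (187,219), with the ball under the cover at about (214,216). I'll get the pose from the slab corners.

```bash
python3 - <<'E'
from h import *
f=optics.grab_frame('top')
C=[(75,207),(252,187),(272,366),(92,386)]
P=np.array([onz(f,u/2.6+120-.3,v/2.6+110-.3,.01) for u,v in C]); print(P.round(4))
print('c',P.mean(0), [np.linalg.norm(P[i]-P[i-1]).round(4) for i in range(4)])
# idx local corners: (+,+),(+,-),(-,-),(-,+)
L=np.array([[.09,.09],[.09,-.09],[-.09,-.09],[-.09,.09]])
q=P[:,:2]-P[:,:2].mean(0); th=np.arctan2((L[:,0]*q[:,1]-L[:,1]*q[:,0]).sum(),(L*q).sum()); print('yaw',np.degrees(th))
c=P.mean(0)[:2]
b=onz(f,245/2.6+120,275/2.6+110,.024)[:2]-c; print('ball r,ang',np.linalg.norm(b),np.degrees(np.arctan2(b[1],b[0])-th))
print('jar', onz(f,*(np.array([521,303])/2.6+[120,110]),.04))
t=optics.grab_frame('wrist'); print(np.array(t['R']).round(3),t['t'],t['fovy'])
s=st(); R=Ro.from_euler('xyz',s['tool_rot']).as_matrix(); print(R.round(3)); print('cam in tool',R.T@(-np.array(t['R']).T@np.array(t['t'])-s['position']), (R.T@np.array(t['R']).T).round(3))
E
```

```text
[[0.6344 0.2568 0.01  ]
 [0.6489 0.0819 0.01  ]
 [0.4732 0.0653 0.01  ]
 [0.4587 0.2407 0.01  ]]
c [0.55382056 0.16116349 0.01      ] [np.float64(0.1765), np.float64(0.1755), np.float64(0.1764), np.float64(0.1761)]
yaw 5.020977291511783
ball r,ang 0.0740620403690813 -89.91477205274711
jar [ 0.52473236 -0.17639021  0.04      ]
[[ 0.345  0.939 -0.001]
 [ 0.896 -0.329  0.297]
 [ 0.278 -0.104 -0.955]] [-0.62444367 -0.03718174  0.38060313] 68.48987426907404
{'clock': 1.1, 'position': [0.2148, 0.5869, 0.2313], 'tool_rot': [-3.1415, -0.0, 2.7907], 'force': [0.2454, -0.0793, 0.6677], 'moment': [-0.0354, -0.0542, 0.0096], 'grip_width': 0.0856, 'finger_force': 0.0, 'qpos': [-1.2902, 0.5214, -0.0363, 1.5995, 0.0212, 1.0211, -0.1128]}
[[-0.939  0.344 -0.   ]
 [ 0.344  0.939 -0.   ]
 [ 0.    -0.    -1.   ]]
cam in tool [ 7.67369071e-02  1.04007372e-04 -1.42296783e-01] [[-0.001 -0.955 -0.297]
 [ 1.    -0.001 -0.002]
 [ 0.001 -0.297  0.955]]
```

```bash
python3 -m handwheel '[{"dx":-4.65,"dy":-2.83,"dz":0.3},{"dx":-4.65,"dy":-2.83,"dz":0.3},{"dx":-4.65,"dy":-2.83,"dz":0.3},{"dx":-4.65,"dy":-2.83,"dz":0.3},{"dx":-4.65,"dy":-2.83,"dz":0.3},{"dx":-4.65,"dy":-2.83,"dz":0.3},{"dx":-4.65,"dy":-2.83,"dz":0.3},{"dx":-4.65,"dy":-2.83,"dz":0.3}]' 30
python3 -m handwheel '[{"dx":-4.65,"dy":-2.83,"dz":0.3},{"dx":-4.65,"dy":-2.83,"dz":0.3,"claw":45},{"wz":0.175},{"wz":0.175},{"wz":0.175},{"wz":0.175},{"wz":0.175},{"wz":0.175}]'
python3 -m handwheel '[{"wz":0.175},{"wz":0.175},{"wz":0.175},{"wz":0.175},{"wz":0.175},{"wz":0.175},{}]'
cat > w.py <<'E'
from h import *
import sys
s=st(); f=optics.grab_frame('wrist'); cv2.imwrite(sys.argv[1],f['frame'])
np.savez('w.npz',**{k:f[k] for k in f})
for n in ('knob','ball','jar','pusher_tip'):
    for d in optics.masks_of(n,'wrist')[:2]:
        if d['p']<.2: continue
        m=np.argwhere(d['region']).mean(0)[::-1]; print(n,round(d['p'],2),np.round(d['rect']),m.round())
E
python3 w.py pics/w1.png
```

```text
{'clock': 1.1, 'position': [0.2148, 0.5869, 0.2313], 'tool_rot': [-3.1415, -0.0, 2.7907], 'force': [0.2454, -0.0793, 0.6677], 'moment': [-0.0354, -0.0542, 0.0096], 'grip_width': 0.0856, 'finger_force': 0.0, 'qpos': [-1.2902, 0.5214, -0.0363, 1.5995, 0.0212, 1.0211, -0.1128]}schema error: expected keys dx, dy, dz, wx, wy, wz, claw
schema error: expected keys dx, dy, dz, wx, wy, wz, claw
schema error: expected keys dx, dy, dz, wx, wy, wz, claw
```

View pics/w1.png

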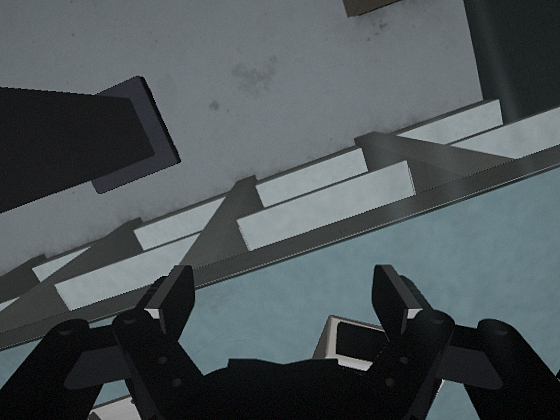

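The picture shows only the bench edge and floor, because the arm has not moved: every row needs all seven keys. I'll resend the rows with them.

```bash
python3 -m handwheel '[{"dx":-4.65,"dy":-2.83,"dz":0.3,"wx":0,"wy":0,"wz":0,"claw":45},{"dx":-4.65,"dy":-2.83,"dz":0.3,"wx":0,"wy":0,"wz":0,"claw":45},{"dx":-4.65,"dy":-2.83,"dz":0.3,"wx":0,"wy":0,"wz":0,"claw":45},{"dx":-4.65,"dy":-2.83,"dz":0.3,"wx":0,"wy":0,"wz":0,"claw":45},{"dx":-4.65,"dy":-2.83,"dz":0.3,"wx":0,"wy":0,"wz":0,"claw":45},{"dx":-4.65,"dy":-2.83,"dz":0.3,"wx":0,"wy":0,"wz":0,"claw":45},{"dx":-4.65,"dy":-2.83,"dz":0.3,"wx":0,"wy":0,"wz":0,"claw":45},{"dx":-4.65,"dy":-2.83,"dz":0.3,"wx":0,"wy":0,"wz":0,"claw":45}]' 30
python3 -m handwheel '[{"dx":-4.65,"dy":-2.83,"dz":0.3,"wx":0,"wy":0,"wz":0,"claw":45},{"dx":-4.65,"dy":-2.83,"dz":0.3,"wx":0,"wy":0,"wz":0,"claw":45},{"dx":0,"dy":0,"dz":0,"wx":0,"wy":0,"wz":0.175,"claw":45},{"dx":0,"dy":0,"dz":0,"wx":0,"wy":0,"wz":0.175,"claw":45},{"dx":0,"dy":0,"dz":0,"wx":0,"wy":0,"wz":0.175,"claw":45},{"dx":0,"dy":0,"dz":0,"wx":0,"wy":0,"wz":0.175,"claw":45},{"dx":0,"dy":0,"dz":0,"wx":0,"wy":0,"wz":0.175,"claw":45},{"dx":0,"dy":0,"dz":0,"wx":0,"wy":0,"wz":0.175,"claw":45}]'
python3 -m handwheel '[{"dx":0,"dy":0,"dz":0,"wx":0,"wy":0,"wz":0.175,"claw":45},{"dx":0,"dy":0,"dz":0,"wx":0,"wy":0,"wz":0.175,"claw":45},{"dx":0,"dy":0,"dz":0,"wx":0,"wy":0,"wz":0.175,"claw":45},{"dx":0,"dy":0,"dz":0,"wx":0,"wy":0,"wz":0.175,"claw":45},{"dx":0,"dy":0,"dz":0,"wx":0,"wy":0,"wz":0.175,"claw":45},{"dx":0,"dy":0,"dz":0,"wx":0,"wy":0,"wz":0.175,"claw":45},{"dx":0,"dy":0,"dz":0,"wx":0,"wy":0,"wz":0,"claw":45},{"dx":0,"dy":0,"dz":0,"wx":0,"wy":0,"wz":0,"claw":45}]'
python3 w.py pics/w2.png
```

```text
clock: 2.35
position: [0.4873, 0.2451, 0.2074]
tool_rot: [3.141, 0.0, 2.791]
force: [0.8, 1.6, 0.2]
grip_width: 0.038
finger_force: 0.0
clock: 3.35
position: [0.5542, 0.1614, 0.2014]
tool_rot: [3.141, -0.0, 1.735]
force: [-0.6, 0.5, -0.7]
grip_width: 0.0384
finger_force: 0.0
clock: 4.35
position: [0.5542, 0.1615, 0.2013]
tool_rot: [-3.142, 0.0, 0.695]
force: [-0.3, 0.6, -0.8]
grip_width: 0.0384
finger_force: 0.0
{'clock': 4.35, 'position': [0.5542, 0.1615, 0.2013], 'tool_rot': [-3.1416, 0.0, 0.6951], 'force': [-0.3032, 0.5825, -0.8355], 'moment': [0.0211, 0.0262, 0.0164], 'grip_width': 0.0384, 'finger_force': 0.0, 'qpos': [-0.806, 0.5546, 0.6105, 1.783, -0.3873, 0.9262, -0.9047]}
knob 0.88 [263. 156.  70.  54.] [286. 184.]
ball 0.62 [324. 212.   9.  18.] [330. 219.]
jar 0.75 [373. 294.  24.  70.] [385. 300.]
pusher_tip 0.78 [258. 152.  82.  62.] [287. 183.]
```

View pics/w2.png

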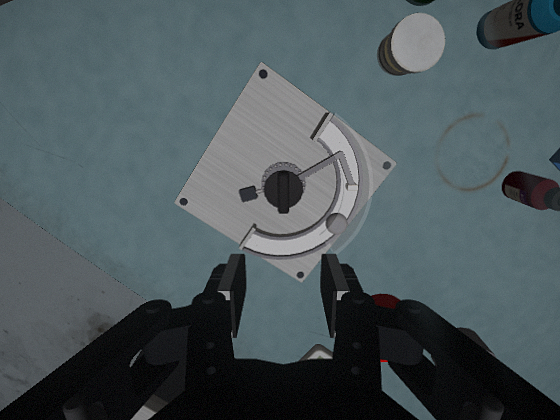

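The wrist view shows the indexer slab with corners near (262,62), (397,160), (303,282) and (175,203). The bar runs nearly vertical at (283,190), the pusher arm's elbow is at (341,155), and the ball is at (337,224). The steel jar is out of view.

```bash
python3 - <<'E'
from h import *
f=dict(np.load('w.npz')); 
g=cv2.cvtColor(f['frame'],cv2.COLOR_BGR2GRAY)
# predicted from slab fit: refine corners
C=np.array([(262,62),(397,160),(303,282),(175,203)],float)
P=np.array([onz(f,u,v,.01) for u,v in C]); print(P.round(4),P.mean(0).round(4),[np.linalg.norm(P[i]-P[i-1]).round(4) for i in range(4)])
# bar mask: dark pixels near
roi=(g<45); roi[:166]=0; roi[216:]=0; roi[:,:270]=0; roi[:,300:]=0
p=np.argwhere(roi)[:,::-1].astype(np.float32); print(cv2.minAreaRect(p))
r=cv2.minAreaRect(p)
for b in cv2.boxPoints(r): print(b,onz(f,*b,.06).round(4))
w=onz(f,*r[0],.06); print('bar centre',w)
a=cv2.resize(f['frame'][140:260,220:380],None,fx=5,fy=5,interpolation=3); 
c=np.array([.554,.161]);
for t in np.radians(5+np.array([-40,-55,-70])): print('pusher pred',proj(f,[c[0]+.072*np.cos(t),c[1]+.072*np.sin(t),.0265]).round())
for t in np.radians(5+np.array([-10,-25,-40])): print('elbow pred',proj(f,[c[0]+.068*np.cos(t),c[1]+.068*np.sin(t),.029]).round())
cv2.imwrite('pics/w2c.png',a)
E
```

```text
[[0.6376 0.2587 0.01  ]
 [0.6553 0.0846 0.01  ]
 [0.4766 0.0656 0.01  ]
 [0.4602 0.2431 0.01  ]] [0.5574 0.163  0.01  ] [np.float64(0.1781), np.float64(0.175), np.float64(0.1797), np.float64(0.1782)]
((284.5, 191.0), (42.0, 29.0), 90.0)
[270. 170.] [0.5661 0.1878 0.06  ]
[299. 170.] [0.5833 0.1671 0.06  ]
[299. 212.] [0.5523 0.1405 0.06  ]
[270. 212.] [0.5344 0.162  0.06  ]
bar centre [0.55935322 0.16460464 0.06      ]
pusher pred [350. 172.]
pusher pred [352. 189.]
pusher pred [348. 206.]
elbow pred [331. 143.]
elbow pred [341. 157.]
elbow pred [347. 173.]
```

View pics/w2c.png

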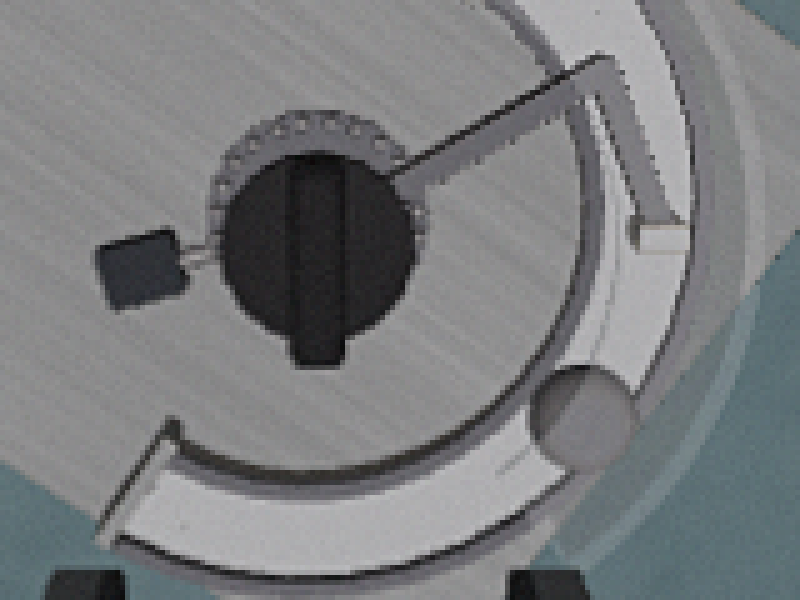

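The crop shows the white pusher block at full px (352,188), which matches the one-click prediction (352,189). The flange circle is centred near (283.6,189), with the bar along the picture's vertical.

```bash
python3 - <<'E'
from h import *
f=dict(np.load('w.npz'))
a=onz(f,283.6,188.9,.041); print('flange c',a, 'r',np.linalg.norm(onz(f,283.6-19.4,188.9,.041)-a))
b=onz(f,283.3,170.6,.06);e=onz(f,283.5,211.5,.06);print('bar',b,e,(b+e)/2,np.linalg.norm(b-e),np.degrees(np.arctan2(*(b-e)[1::-1])))
s=monitor.observe();R=Ro.from_euler('xyz',s['tool_rot']).as_matrix()
for c in ([.5557,.162],):
  print('tool delta cm',100*R.T@(np.array([*c,.2013])-s['position']))
t=np.radians(5-90)
print([proj(f,[.5574+.072*np.cos(t),.163+.072*np.sin(t),.024]).round(),proj(f,[.5574,.163,.041]).round(1),proj(f,[.5557,.162,.041]).round(1)])
# tip locations in the image vs predicted finger position to check calibration
print('TCP px',proj(f,s['position']).round(1), [proj(f,s['position']+R@[0,k*.0192,0]).round(1) for k in(-1,1)])
E
```

```text
flange c [0.55693208 0.16362128 0.041     ] r 0.019522573097706015
bar [0.57357451 0.1779149  0.06      ] [0.54313307 0.15232997 0.06      ] [0.55835379 0.16512243 0.06      ] 0.03976519497450603 40.04583633263339
tool delta cm [0.1587418  0.03511489 0.00562214]
[array([338., 222.]), array([284.4, 188.9]), array([284.1, 190.8])]
TCP px [284.7 268.1] [array([247.4, 268. ]), array([322. , 268.1])]
```

```bash
python3 -m handwheel '[{"dx":0.2,"dy":0,"dz":4.5,"wx":0,"wy":0,"wz":0,"claw":45},{"dx":0,"dy":0,"dz":4.5,"wx":0,"wy":0,"wz":0,"claw":45},{"dx":0,"dy":0,"dz":4,"wx":0,"wy":0,"wz":0,"claw":40},{"dx":0,"dy":0,"dz":2.0,"wx":0,"wy":0,"wz":0,"claw":30},{"dx":0,"dy":0,"dz":0.7,"wx":0,"wy":0,"wz":0,"claw":25},{"dx":0,"dy":0,"dz":0,"wx":0,"wy":0,"wz":0,"claw":18},{"dx":0,"dy":0,"dz":0,"wx":0,"wy":0,"wz":0,"claw":0},{"dx":0,"dy":0,"dz":0,"wx":0,"wy":0,"wz":0,"claw":0}]' 50
python3 -m handwheel '[{"dx":0,"dy":0,"dz":0,"wx":0,"wy":0,"wz":0,"claw":0},{"dx":0,"dy":0,"dz":0,"wx":0,"wy":0,"wz":0,"claw":0}]' 
python3 -c "
from h import *
st()"
```

```text
clock: 5.6
position: [0.5563, 0.1629, 0.0454]
tool_rot: [3.141, -0.002, 0.691]
force: [-2.0, -0.7, 10.0]
grip_width: 0.0094
finger_force: 51.2
clock: 5.85
position: [0.5563, 0.1628, 0.0454]
tool_rot: [3.141, -0.002, 0.691]
force: [-1.9, 0.2, 8.6]
grip_width: 0.0093
finger_force: 51.2
{'clock': 5.85, 'position': [0.5563, 0.1628, 0.0454], 'tool_rot': [3.1413, -0.0015, 0.6909], 'force': [-1.9333, 0.1818, 8.5794], 'moment': [-0.1122, 0.4119, 0.0189], 'grip_width': 0.0093, 'finger_force': 51.1981, 'qpos': [-0.6957, 0.7677, 0.4531, 1.8669, -0.5424, 0.6302, -0.7859]}
```

```bash
python3 -m handwheel '[{"dx":0,"dy":0,"dz":-0.15,"wx":0,"wy":0,"wz":0,"claw":0},{"dx":0,"dy":0,"dz":0,"wx":0,"wy":0,"wz":-0.07,"claw":0},{"dx":0,"dy":0,"dz":0,"wx":0,"wy":0,"wz":-0.07,"claw":0},{"dx":0,"dy":0,"dz":0,"wx":0,"wy":0,"wz":-0.07,"claw":0},{"dx":0,"dy":0,"dz":0,"wx":0,"wy":0,"wz":-0.05,"claw":0},{"dx":0,"dy":0,"dz":0,"wx":0,"wy":0,"wz":0,"claw":0},{"dx":0,"dy":0,"dz":0,"wx":0,"wy":0,"wz":0,"claw":0}]' 
python3 -c "
from h import *
st()"
python3 -m handwheel '[{"dx":0,"dy":0,"dz":0,"wx":0,"wy":0,"wz":-0.05,"claw":0},{"dx":0,"dy":0,"dz":0,"wx":0,"wy":0,"wz":0,"claw":0}]' 
python3 -c "
from h import *
st()"
```

```text
clock: 6.72
position: [0.5563, 0.1626, 0.0456]
tool_rot: [3.14, -0.0, 0.951]
force: [7.4, 0.4, -17.5]
grip_width: 0.0099
finger_force: 50.6
{'clock': 6.725, 'position': [0.5563, 0.1626, 0.0456], 'tool_rot': [3.1404, -0.0005, 0.951], 'force': [7.3531, 0.4458, -17.4619], 'moment': [0.0804, -1.5914, 0.056], 'grip_width': 0.0099, 'finger_force': 50.5968, 'qpos': [-0.6527, 0.7515, 0.3871, 1.8644, -0.4624, 0.6141, -0.5965]}
clock: 6.98
position: [0.5564, 0.1627, 0.0457]
tool_rot: [3.14, -0.001, 1.001]
force: [7.3, 1.6, -18.0]
grip_width: 0.0096
finger_force: 51.0
{'clock': 6.975, 'position': [0.5564, 0.1627, 0.0457], 'tool_rot': [3.1405, -0.0008, 1.0008], 'force': [7.3343, 1.5966, -17.9891], 'moment': [0.2823, -1.643, -0.6112], 'grip_width': 0.0096, 'finger_force': 50.9913, 'qpos': [-0.6439, 0.7485, 0.374, 1.8639, -0.4472, 0.6112, -0.56]}
```

At the home stop: the moment jumped to -0.6 N m at yaw 0.96, one click back. Now I turn clockwise.

```bash
python3 -m handwheel '[{"dx":0,"dy":0,"dz":0.1,"wx":0,"wy":0,"wz":0.05,"claw":0},{"dx":0,"dy":0,"dz":0,"wx":0,"wy":0,"wz":0.1,"claw":0},{"dx":0,"dy":0,"dz":0,"wx":0,"wy":0,"wz":0.1,"claw":0},{"dx":0,"dy":0,"dz":0,"wx":0,"wy":0,"wz":0.1,"claw":0},{"dx":0,"dy":0,"dz":0,"wx":0,"wy":0,"wz":0.1,"claw":0},{"dx":0,"dy":0,"dz":0,"wx":0,"wy":0,"wz":0.1,"claw":0},{"dx":0,"dy":0,"dz":0,"wx":0,"wy":0,"wz":0.1,"claw":0}]' 
python3 -c "
from h import *
st()"
```

```text
clock: 7.85
position: [0.556, 0.163, 0.0455]
tool_rot: [-3.141, -0.001, 0.347]
force: [2.2, 3.6, 1.2]
grip_width: 0.0096
finger_force: 53.1
{'clock': 7.85, 'position': [0.556, 0.163, 0.0455], 'tool_rot': [-3.1412, -0.0009, 0.3473], 'force': [2.1926, 3.602, 1.25], 'moment': [0.9285, -0.5052, 0.3367], 'grip_width': 0.0096, 'finger_force': 53.0549, 'qpos': [-0.7526, 0.7933, 0.5421, 1.8698, -0.6444, 0.6593, -1.0407]}
```

```bash
python3 -m handwheel '[{"dx":0,"dy":0,"dz":0,"wx":0,"wy":0,"wz":0.1,"claw":0},{"dx":0,"dy":0,"dz":0,"wx":0,"wy":0,"wz":0.1,"claw":0},{"dx":0,"dy":0,"dz":0,"wx":0,"wy":0,"wz":0.1,"claw":0},{"dx":0,"dy":0,"dz":0,"wx":0,"wy":0,"wz":0.1,"claw":0},{"dx":0,"dy":0,"dz":0,"wx":0,"wy":0,"wz":0.1,"claw":0}]' 
python3 -m handwheel '[{"dx":0,"dy":0,"dz":0,"wx":0,"wy":0,"wz":0.07,"claw":0},{"dx":0,"dy":0,"dz":0,"wx":0,"wy":0,"wz":0.05,"claw":0},{"dx":0,"dy":0,"dz":0,"wx":0,"wy":0,"wz":0.04,"claw":0},{"dx":0,"dy":0,"dz":0,"wx":0,"wy":0,"wz":0.03,"claw":0},{"dx":0,"dy":0,"dz":0,"wx":0,"wy":0,"wz":0,"claw":0},{"dx":0,"dy":0,"dz":0,"wx":0,"wy":0,"wz":0,"claw":0}]' 
python3 -c "
from h import *
st()"
```

```text
clock: 8.48
position: [0.556, 0.1635, 0.0455]
tool_rot: [-3.14, -0.0, -0.152]
force: [-0.3, 2.4, 3.8]
grip_width: 0.0096
finger_force: 54.0
clock: 9.22
position: [0.5561, 0.1638, 0.0454]
tool_rot: [-3.14, -0.0, -0.339]
force: [1.0, 5.9, 6.2]
grip_width: 0.0094
finger_force: 54.0
{'clock': 9.225, 'position': [0.5561, 0.1638, 0.0454], 'tool_rot': [-3.1398, -0.0002, -0.3392], 'force': [0.9958, 5.8571, 6.2435], 'moment': [1.1956, 0.0785, -0.0888], 'grip_width': 0.0094, 'finger_force': 53.9702, 'qpos': [-0.855, 0.8578, 0.7127, 1.8744, -0.8319, 0.735, -1.5679]}
```

```bash
python3 -m handwheel '[{"dx":0,"dy":0,"dz":0,"wx":0,"wy":0,"wz":0,"claw":20},{"dx":0,"dy":0,"dz":0,"wx":0,"wy":0,"wz":0,"claw":35},{"dx":0,"dy":0,"dz":-3,"wx":0,"wy":0,"wz":0,"claw":35},{"dx":0,"dy":0,"dz":-4.5,"wx":0,"wy":0,"wz":0,"claw":59},{"dx":0,"dy":0,"dz":-4.5,"wx":0,"wy":0,"wz":0.105,"claw":59},{"dx":0,"dy":0,"dz":0,"wx":0,"wy":0,"wz":0.105,"claw":59},{"dx":0,"dy":0,"dz":0,"wx":0,"wy":0,"wz":0,"claw":59},{"dx":0,"dy":0,"dz":0,"wx":0,"wy":0,"wz":0,"claw":59}]' 
python3 w.py pics/w3.png
```

```text
clock: 10.22
position: [0.5555, 0.1624, 0.1643]
tool_rot: [3.141, 0.0, -0.547]
force: [-0.2, -0.5, 0.3]
grip_width: 0.0501
finger_force: 0.0
{'clock': 10.225, 'position': [0.5555, 0.1624, 0.1643], 'tool_rot': [3.1407, 0.0004, -0.547], 'force': [-0.2029, -0.4909, 0.3208], 'moment': [-0.0422, -0.0199, 0.0059], 'grip_width': 0.0501, 'finger_force': 0.0, 'qpos': [-0.9811, 0.7394, 0.9332, 1.8187, -0.7187, 0.9648, -1.852]}
knob 0.56 [257. 156. 108.  73.] [288. 193.]
ball 0.96 [342. 185.  28.  30.] [359. 199.]
jar 0.85 [464.  92.  94.  86.] [512. 132.]
pusher_tip 0.57 [252. 155. 116.  76.] [289. 193.]
```

View pics/w3.png

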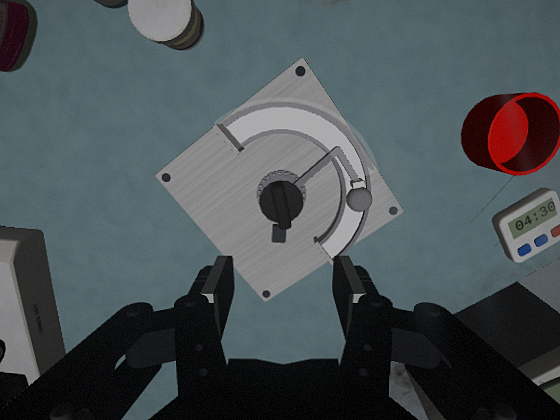

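The ball is in the exit gap at (359,199), leaning on the pusher block at (358,184). I'll compute where it is and check the click count.

```bash
python3 - <<'E'
from h import *
f=dict(np.load('w.npz'))
d=optics.masks_of('ball','wrist')[0]; ys,xs=np.where(d['region']); (u,v),r=cv2.minEnclosingCircle(np.c_[xs,ys].astype(np.float32)); print(u,v,r,d['rect'])
b=onz(f,u,v,.0281); c=np.array([.5565,.163]); q=b[:2]-c; print('ball',b,np.linalg.norm(q),np.degrees(np.arctan2(q[1],q[0]))-5)
for k in(4,5,6):
    t=np.radians(5-40-15*k); print(k,'pusher',proj(f,[c[0]+.072*np.cos(t),c[1]+.072*np.sin(t),.033]).round(1))
s=monitor.observe();R=Ro.from_euler('xyz',s['tool_rot']).as_matrix()
e=c+.072*np.array([np.cos(np.radians(-122)),np.sin(np.radians(-122))]); print('exit pred',e,proj(f,[*e,.0281]))
print('delta',100*R.T@(np.array([*b[:2],.0235])-s['position']),100*R.T@(np.array([*e,.0235])-s['position']))
E
```

```text
358.5 198.5 12.980854988098145 [342.1, 184.9, 28.3, 30.0]
ball [0.51815178 0.10152553 0.0281    ] 0.07245478424248933 -126.95621453698939
4 pusher [353.5 164.5]
5 pusher [358.9 184. ]
6 pusher [358.8 203.9]
exit pred [0.51834581 0.10194054] [358.01492687 198.55196554]
delta [-0.02452896  7.15466984 14.11840473] [-0.02963004  7.10914258 14.11839508]
```

```bash
python3 -m handwheel '[{"dx":0,"dy":3.55,"dz":2,"wx":0,"wy":0,"wz":0.01,"claw":59},{"dx":0,"dy":3.55,"dz":2,"wx":0,"wy":0,"wz":0,"claw":59},{"dx":0,"dy":0,"dz":4,"wx":0,"wy":0,"wz":0,"claw":59},{"dx":0,"dy":0,"dz":3,"wx":0,"wy":0,"wz":0,"claw":59},{"dx":0,"dy":0,"dz":2,"wx":0,"wy":0,"wz":0,"claw":59},{"dx":0,"dy":0,"dz":1.15,"wx":0,"wy":0,"wz":0,"claw":59},{"dx":0,"dy":0,"dz":0,"wx":0,"wy":0,"wz":0,"claw":59}]' 30
python3 -m handwheel '[{"dx":0,"dy":0,"dz":0,"wx":0,"wy":0,"wz":0,"claw":45},{"dx":0,"dy":0,"dz":0,"wx":0,"wy":0,"wz":0,"claw":32},{"dx":0,"dy":0,"dz":0,"wx":0,"wy":0,"wz":0,"claw":20},{"dx":0,"dy":0,"dz":0,"wx":0,"wy":0,"wz":0,"claw":10},{"dx":0,"dy":0,"dz":0,"wx":0,"wy":0,"wz":0,"claw":10}]' 30
```

```text
clock: 11.4
position: [0.5183, 0.1021, 0.0231]
tool_rot: [3.141, 0.0, -0.559]
force: [0.7, 0.7, 0.3]
grip_width: 0.0506
finger_force: 0.0
clock: 12.02
position: [0.5187, 0.1023, 0.0238]
tool_rot: [-3.141, -0.0, -0.559]
force: [-1.3, -0.1, 7.2]
grip_width: 0.0216
finger_force: 29.2
```

```bash
python3 -m handwheel '[{"dx":0,"dy":0,"dz":-0.3,"wx":0,"wy":0,"wz":0,"claw":10},{"dx":0,"dy":0,"dz":-0.7,"wx":0,"wy":0,"wz":0,"claw":10},{"dx":0,"dy":0,"dz":-1.5,"wx":0,"wy":0,"wz":0,"claw":10},{"dx":0,"dy":0,"dz":-2.5,"wx":0,"wy":0,"wz":0,"claw":10},{"dx":0,"dy":0,"dz":-3,"wx":0,"wy":0,"wz":0,"claw":10},{"dx":0,"dy":0,"dz":-3,"wx":0,"wy":0,"wz":0,"claw":10},{"dx":0,"dy":0,"dz":0,"wx":0,"wy":0,"wz":0,"claw":10}]' 30
python3 w.py pics/w4.png
python3 - <<'E'
from h import *
for c in('top','scene'):
    f,o=look(c,['jar'])
    for d in o['jar'][:3]:
        ys,xs=np.where(d['region']); (u,v),r=cv2.minEnclosingCircle(np.c_[xs,ys].astype(np.float32)); print(c,d['p'],u,v,r,onz(f,u,v,.03).round(4), f['frame'][d['region']].mean(0).round())
E
```

```text
clock: 12.9
position: [0.5192, 0.1025, 0.1357]
tool_rot: [-3.139, -0.002, -0.559]
force: [-1.0, 0.1, -0.7]
grip_width: 0.0212
finger_force: 29.4
{'clock': 12.9, 'position': [0.5192, 0.1025, 0.1357], 'tool_rot': [-3.139, -0.0019, -0.5592], 'force': [-0.9668, 0.1384, -0.6875], 'moment': [-0.0075, -0.0245, 0.0049], 'grip_width': 0.0212, 'finger_force': 29.4222, 'qpos': [-0.9167, 0.7032, 0.9048, 1.9711, -0.7522, 0.8407, -1.7202]}
knob 0.58 [170. 164. 119.  79.] [206. 205.]
ball 0.83 [261. 247.  42.  53.] [283. 272.]
jar 0.71 [404.  85. 107.  98.] [458. 131.]
jar 0.66 [514.   0.  46.  67.] [539.  32.]
pusher_tip 0.63 [171. 161. 122.  86.] [207. 204.]
top 0.89 371.1345520019531 240.5365447998047 15.5423583984375 [ 0.4871 -0.3008  0.03  ] [ 41.  42. 163.]
top 0.74 320.1048278808594 225.86289978027344 15.011295318603516 [ 0.527  -0.1764  0.03  ] [107. 100. 100.]
top 0.65 270.88134765625 239.32203674316406 14.562609672546387 [ 0.4972 -0.0534  0.03  ] [ 47.  49. 176.]
scene 0.98 283.0 237.0 20.61562728881836 [ 0.4909 -0.0446  0.03  ] [ 42.  42. 107.]
scene 0.7 316.0 209.5 18.117769241333008 [ 0.5211 -0.1674  0.03  ] [87. 86. 85.]
scene 0.7 365.3811340332031 197.28321838378906 17.67951011657715 [ 0.4822 -0.291   0.03  ] [ 41.  41. 102.]
```

View pics/w4.png

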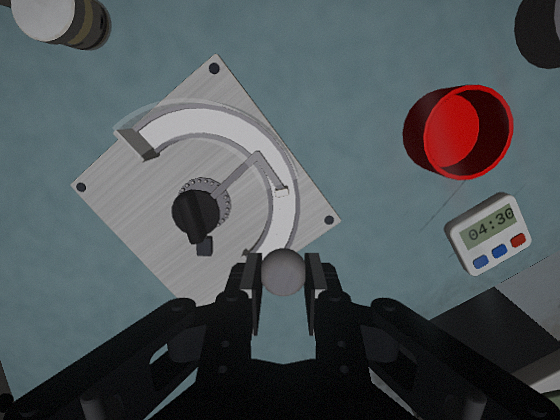

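Ball is held between the pads at (283,272), and the knob is unmoved with its pusher at (281,190). Now over the steel jar.

```bash
python3 -m handwheel '[{"dx":1.6,"dy":2.3,"dz":-0.5,"wx":0,"wy":0,"wz":0,"claw":10},{"dx":2.7,"dy":4.0,"dz":-0.5,"wx":0,"wy":0,"wz":0,"claw":10},{"dx":3.0,"dy":4.5,"dz":0,"wx":0,"wy":0,"wz":0,"claw":10},{"dx":3.0,"dy":4.5,"dz":0,"wx":0,"wy":0,"wz":0,"claw":10},{"dx":2.7,"dy":4.0,"dz":0,"wx":0,"wy":0,"wz":0,"claw":10},{"dx":1.6,"dy":2.5,"dz":0,"wx":0,"wy":0,"wz":0,"claw":10},{"dx":0.9,"dy":1.3,"dz":0,"wx":0,"wy":0,"wz":0,"claw":10},{"dx":0,"dy":0,"dz":0,"wx":0,"wy":0,"wz":0,"claw":10}]' 30
python3 w.py pics/w5.png
```

```text
clock: 14.35
position: [0.5271, -0.1762, 0.1432]
tool_rot: [3.141, 0.0, -0.56]
force: [0.2, 0.3, -1.0]
grip_width: 0.0219
finger_force: 29.5
{'clock': 14.35, 'position': [0.5271, -0.1762, 0.1432], 'tool_rot': [3.1414, 0.0002, -0.5602], 'force': [0.2166, 0.3063, -0.9968], 'moment': [-0.0104, -0.0345, -0.0211], 'grip_width': 0.0219, 'finger_force': 29.4743, 'qpos': [-0.3534, 0.7057, 0.8578, 1.8938, -0.6957, 0.8714, -1.2692]}
knob 0.61 [  1. 317.  70.  54.] [ 17. 339.]
ball 0.58 [259. 248.  46.  51.] [282. 272.]
jar 0.79 [238. 158.  84.  90.] [279. 205.]
jar 0.72 [377. 126. 102.  84.] [429. 166.]
pusher_tip 0.81 [  0. 312.  75.  61.] [ 17. 339.]
```

View pics/w5.png

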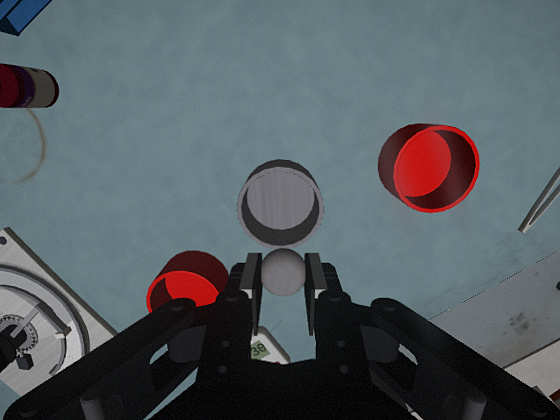

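The grey jar sits straight below: its rim spans px 236 to 324 across, with the bottom edge at 247. The ball is at (283,272).

```bash
python3 - <<'E'
from h import *
f=dict(np.load('w.npz')); s=monitor.observe();R=Ro.from_euler('xyz',s['tool_rot']).as_matrix()
l=onz(f,236.5,207,.044);r=onz(f,323.5,207,.044);b=onz(f,280,247,.044); print(np.linalg.norm(l-r))
m=(l+r)/2; xa=R[:,0]; c=m+xa*((b-m)@xa) ; c=b+xa*.036
print('rim c',c, (R.T@(c-s['position'])*100).round(2))
for k in ([.527,-.1762],c[:2]):
  a=np.linspace(0,6.28,9)[:-1]; print([proj(f,[k[0]+.036*np.cos(t),k[1]+.036*np.sin(t),.044]).round().tolist() for t in a])
  print('floor',proj(f,[*k,.004]).round())
E
```

```text
0.07115945910509461
rim c [ 0.53104473 -0.17598033  0.04398701] [ 0.39 -0.07  9.92]
[[258.0, 174.0], [239.0, 201.0], [246.0, 232.0], [273.0, 250.0], [305.0, 245.0], [325.0, 220.0], [321.0, 188.0], [293.0, 168.0]]
floor [283. 198.]
[[255.0, 169.0], [236.0, 197.0], [243.0, 228.0], [270.0, 246.0], [302.0, 241.0], [322.0, 216.0], [318.0, 184.0], [290.0, 164.0]]
floor [280. 194.]
```

```bash
python3 -m handwheel '[{"dx":0.28,"dy":-0.05,"dz":2.5,"wx":0,"wy":0,"wz":0,"claw":10},{"dx":0,"dy":0,"dz":3,"wx":0,"wy":0,"wz":0,"claw":10},{"dx":0,"dy":0,"dz":2.5,"wx":0,"wy":0,"wz":0,"claw":10},{"dx":0,"dy":0,"dz":1.5,"wx":0,"wy":0,"wz":0,"claw":10},{"dx":0,"dy":0,"dz":1,"wx":0,"wy":0,"wz":0,"claw":10},{"dx":0,"dy":0,"dz":1,"wx":0,"wy":0,"wz":0,"claw":10},{"dx":0,"dy":0,"dz":0.7,"wx":0,"wy":0,"wz":0,"claw":10},{"dx":0,"dy":0,"dz":0,"wx":0,"wy":0,"wz":0,"claw":10}]' 30
python3 -m handwheel '[{"dx":0,"dy":0,"dz":0.3,"wx":0,"wy":0,"wz":0,"claw":10},{"dx":0,"dy":0,"dz":0.2,"wx":0,"wy":0,"wz":0,"claw":10},{"dx":0,"dy":0,"dz":0,"wx":0,"wy":0,"wz":0,"claw":10}]' 30
```

```text
clock: 15.6
position: [0.5298, -0.1769, 0.0211]
tool_rot: [3.141, 0.0, -0.559]
force: [0.2, -0.4, -0.5]
grip_width: 0.0216
finger_force: 29.5
clock: 15.98
position: [0.5299, -0.1768, 0.0163]
tool_rot: [-3.142, -0.0, -0.559]
force: [0.5, 0.4, -0.5]
grip_width: 0.0219
finger_force: 29.5
```

```bash
python3 -m handwheel '[{"dx":0,"dy":0,"dz":0.2,"wx":0,"wy":0,"wz":0,"claw":10},{"dx":0,"dy":0,"dz":0.1,"wx":0,"wy":0,"wz":0,"claw":10},{"dx":0,"dy":0,"dz":0,"wx":0,"wy":0,"wz":0,"claw":10}]' 30
```

```text
clock: 16.35
position: [0.5298, -0.1768, 0.0132]
tool_rot: [3.142, 0.0, -0.559]
force: [0.3, -0.4, -0.0]
grip_width: 0.0214
finger_force: 29.5
```

```bash
python3 -m handwheel '[{"dx":0,"dy":0,"dz":0,"wx":0,"wy":0,"wz":0,"claw":30},{"dx":0,"dy":0,"dz":0,"wx":0,"wy":0,"wz":0,"claw":33},{"dx":0,"dy":0,"dz":0,"wx":0,"wy":0,"wz":0,"claw":33}]'
python3 -m handwheel '[{"dx":0,"dy":0,"dz":-1,"wx":0,"wy":0,"wz":0,"claw":33},{"dx":0,"dy":0,"dz":-2,"wx":0,"wy":0,"wz":0,"claw":33},{"dx":0,"dy":0,"dz":-3,"wx":0,"wy":0,"wz":0,"claw":33},{"dx":0,"dy":0,"dz":-5,"wx":0,"wy":0,"wz":0,"claw":33},{"dx":0,"dy":0,"dz":-5,"wx":0,"wy":0,"wz":0,"claw":33},{"dx":0,"dy":0,"dz":0,"wx":0,"wy":0,"wz":0,"claw":33}]'
python3 w.py pics/w6.png
```

```text
clock: 16.73
position: [0.5299, -0.1769, 0.0133]
tool_rot: [-3.142, -0.0, -0.559]
force: [-0.0, 0.0, -0.3]
grip_width: 0.0284
finger_force: 0.0
clock: 17.48
position: [0.5311, -0.1775, 0.1776]
tool_rot: [-3.139, -0.005, -0.56]
force: [-0.5, -0.2, -0.4]
grip_width: 0.0282
finger_force: 0.0
{'clock': 17.475, 'position': [0.5311, -0.1775, 0.1776], 'tool_rot': [-3.1393, -0.0051, -0.5596], 'force': [-0.4903, -0.2413, -0.4252], 'moment': [0.0257, 0.0021, -0.0512], 'grip_width': 0.0282, 'finger_force': 0.0, 'qpos': [-0.3813, 0.6678, 0.9049, 1.8619, -0.653, 0.9331, -1.3022]}
knob 0.56 [  2. 300.  89.  57.] [ 32. 327.]
ball 0.83 [270. 184.  25.  25.] [283. 195.]
ball 0.5 [  3. 221. 128. 156.] [ 50. 304.]
jar 0.82 [164. 242.  71.  66.] [196. 273.]
jar 0.78 [246. 161.  77.  78.] [281. 200.]
pusher_tip 0.63 [  0. 299.  95.  61.] [ 31. 327.]
```

View pics/w6.png

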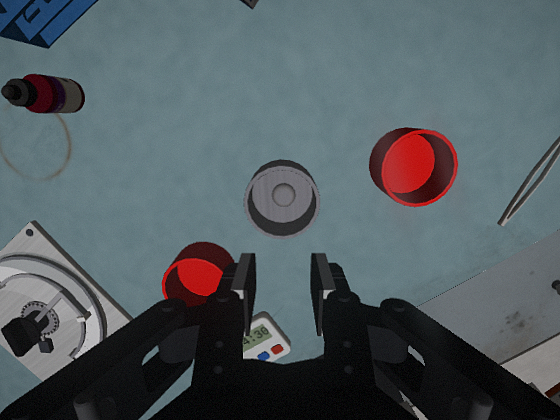

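The ball rests in the upright steel jar at (283,195). The knob is still at five clicks, and the fingers are clear.

```bash
python3 -c "
from workcell import job_done
print(job_done())"
```

```text
the job is handed in; nothing more can be done
None
```

The job is handed in at about 17.5 s: I turned the knob back to its home stop, then five clicks clockwise, and lowered the ball to a few millimetres above the steel jar's floor before letting go. In the last picture the jar is upright with the ball inside and the knob still at five clicks; I saw no sign that anything else had moved.

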